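Snap down the four clips of the test-tile box on the banding wheel

TASK

The snap-lock box of test tiles on the banding wheel has its lid on, but its four side clips are still sticking out. Flip all four clips down, one after another, until each hangs flat against its side of the box.

Things in the scene. Friction and masses are not known exactly. Their poses are not given: they have to be found in the camera images.
- clip_near_end (a point): Clip on the robot's side of the white snap-lock box with grey lid (140 near-far x 110 x 80 mm high, lid top z 140 mm, turned up to 35 deg) on a round iron wheel (250 mm across, 60 high); both fixed. Clip: white plate 44 wide, 34 long, 4 mm thick, hinged at the lid's edge 77 mm from the box's centre, hinge z 132 mm. The point is the middle of its free end, inner face.
- clip_left_end (a point): Same clip on the left (+y) side of that box, hinge 62 mm from the box's centre. All four points: z axis runs along the clip from free end to hinge (hinge line = point + 34 mm z); y axis lies along the hinge; up x y axis is the level direction out of the box. Clip down: z axis points straight up. At the start z leans 75 to 108 deg from vertical: the clip sticks out about level.
- clip_far_end (a point): Same clip on the far side, hinge 77 mm from the box's centre; axes as for the left one. All four hinges are stiff: a clip stays where it is left and takes about 1.2 N at its free end (0.04 N m); no spring or click. A stop ends its travel when it hangs vertical.
- clip_right_end (a point): Same clip on the right (-y) side, hinge 62 mm from the box's centre; axes as for the left one. When down, each clip's outer face stands 4 mm out from its hinge line, with a 1.5 mm lip along the last 4 mm.

How it is judged:
By the outcome, as a careful person would: the job done as asked, in the order asked, and still so for the second after the job is handed in, with the robot touching nothing.
It also fails if it takes over 48 s, if anything falls off the work surface, if the arm or the gripper's body presses on something with over 40 N, if the wrist force passes 120 N, or if a joint passes its speed limit or range.

ROBOT

A 6-joint arm with a two-finger parallel gripper is mounted at the origin on the work surface. World frame = base frame: x ahead of the robot, y to its left, z up, the work surface at z = 0. Lengths are in m, angles in rad, forces in N, time in s.
With the tool pointing down it reaches from about 0.35 to 0.975 m from the base axis. Payload 4.9 kg.
Tool frame: the origin (TCP) lies at the very end of the fingers, on their centre line; the grasp point (between the pads) lies 19 mm behind it (ctrl.grasp_offset is the distance from the TCP to the grasp point, in m); z points along the fingers, y is the line along which they close (so a half turn about z gives the same grasp; the last joint's range is limited). The gripper opens to 85 mm and grips with 20 to 120 N. Pads are 22 mm wide; open, the fingers measure 114 mm over their backs; the gripper's body (76 mm by 85 mm) begins 54 mm behind the grasp point. The pads swing forward as they close: fully open they stand 13 mm farther back than shut.
Start: joints at [-1.26, 0.053, 1.613, -0, 1.476, -0.119], TCP at [0.26, -0.568, 0.199] pointing down, gripper open.
Joint ranges: [-3.01, 3.01], [-1.01, 2.22], [0.06, 2.58], [-1.02, 4.17], [0.09, 2.62], [-3.14, 3.14]. Speed limits (rad/s): [2.57, 2.57, 3.14, 3.14, 3.14, 3.14].

INTERFACE

Orientations are given as a rotation vector (axis times angle).
In Python, from station import ctrl, optics gives the robot as it stands.
- The arm moves only by the shell command python3 -m handwheel 'ROWS' [OPENING] [FORCE]. ROWS is JSON, a list of rows, each an object of numbers: "tx", "ty", "tz": the shift along the tool's x, y, z in mm; "roll": the turn about the tool's z in rad. A call has 1 to 12 rows; each row shifts and turns the commanded pose from where the row before left it, along the tool's axes as they then stand; what a row does not reach is not made up. A row lasts 1/12 s, in which the tool goes at most 41.7 mm and 7.16 degrees, less where a joint would pass 70% of its speed; a pose out of reach is approached as far as the arm can. A call with a gripper value outside its range is refused whole. OPENING is the finger opening in mm, from 0 to 85.4, set as the call begins (- or left out, the last holds). The fingers move at their own pace and stop on an object; FORCE is the grip in N (left out, the last holds). Time passes only in rows, so rows that do not move let the fingers close. It gives the time, the measured TCP pose, the force, the opening and the grip force at its end, in the units of the state.
- ctrl.get_obs(): the state, without advancing time (a new reading comes with each control period).
- optics.get_image(name): name is "scene" or "side" or "wrist"; returns (picture, depth): 384x512x3 uint8, red, green, blue; 384x512 float32, m along the optical axis (not along the pixel's ray), 0 where there is no reading.
- optics.camera_params(name): a dict with "mtx" (3x3 intrinsics, pixels), "extrinsics" (4x4, takes a point from camera to world coordinates); the wrist camera has in their place "tool_from_camera" (4x4, takes a point from camera to tool coordinates, whose origin is the TCP and whose axes are the flange's). Camera axes: x right, y down, z forward; pixel columns grow to the right and rows downward; lengths in m; the calibration is good to about 2 mm. A picture is of the moment at which its call begins: read the wrist's pose just before it. camera_params takes no time and is no camera call.
- ctrl.finish_job(): hands the job in; it is judged then, once.
The state is a dict: "t": time; "q": joint angles; "dq": joint speeds; "effort": joint torques, N m; "tool_pos": TCP position; "tool_rot": TCP orientation; "contact_force": force on the tool from outside, world axes, zero at the start; "wrist_torque": the same for the moment, N m; "opening": finger opening in m; "grip_force": force on a finger pad.
Only numpy, scipy, OpenCV 4.12 (cv2) and the standard library are available. Lean on these libraries where they do the work, as an engineer would, in place of code of your own. Each camera call takes 0.05 s, during which the arm holds its last target. There are 200 camera calls.

## Working session

There is one attempt and no reset: what is moved stays moved. The work goes in short steps, Python scripts to look and compute and a shell command to move; the robot and the scene stay as the last step left them, time stands still between calls to the robot, and variables do not carry over. Pictures are saved under pics/ and viewed, at most 10 in all, crops included, and the job is handed in when it is done.

```bash
ls; mkdir -p pics; python3 - <<'E'
from station import ctrl, optics
import cv2, numpy as np
o=ctrl.get_obs(); print({k:np.round(v,3) for k,v in o.items()})
ims=[]
for n in ("scene","side"):
    p,d=optics.get_image(n); np.savez(f"pics/{n}0.npz",p=p,d=d); ims.append(p)
    c=optics.camera_params(n); print(n,np.round(c["mtx"],1).tolist(),np.round(c["extrinsics"],3).tolist())
    cv2.imwrite(f"pics/{n}0.png",cv2.cvtColor(p,cv2.COLOR_RGB2BGR))
print(optics.camera_params("wrist"))
E
```

```text
pics
{'t': np.float64(0.0), 'q': array([-1.26 ,  0.053,  1.614, -0.   ,  1.476, -0.119]), 'dq': array([-0.   ,  0.   ,  0.001,  0.   ,  0.001, -0.   ]), 'effort': array([ 1.0000e-03, -3.9369e+01, -3.7018e+01, -0.0000e+00,  7.0000e-03,
       -0.0000e+00]), 'tool_pos': array([ 0.26 , -0.567,  0.198]), 'tool_rot': array([-3.067, -0.67 ,  0.   ]), 'contact_force': array([ 0.147, -0.047,  0.116]), 'wrist_torque': array([ 0.029, -0.013,  0.053]), 'grip_force': np.float64(0.0), 'opening': np.float64(0.085)}
scene [[490.3, 0.0, 255.3], [0.0, 490.3, 190.6], [0.0, 0.0, 1.0]] [[0.659, 0.516, -0.548, 0.95], [0.752, -0.454, 0.478, -0.314], [-0.002, -0.727, -0.687, 0.633], [0.0, 0.0, 0.0, 1.0]]
side [[429.3, 0.0, 259.9], [0.0, 429.3, 191.5], [0.0, 0.0, 1.0]] [[-0.75, -0.347, 0.563, 0.184], [-0.662, 0.38, -0.646, 0.464], [0.01, -0.857, -0.515, 0.473], [0.0, 0.0, 0.0, 1.0]]
{'mtx': array([[313.59645677,   0.        , 253.72393017],
       [  0.        , 313.59645677, 187.54430596],
       [  0.        ,   0.        ,   1.        ]]), 'tool_from_camera': array([[ 5.78776813e-04, -9.50574868e-01, -3.10494903e-01,
         7.91807428e-02],
       [ 9.99999269e-01,  2.20464226e-04,  1.18909726e-03,
         6.81894212e-04],
       [-1.06187295e-03, -3.10495365e-01,  9.50574301e-01,
        -1.75363958e-01],
       [ 0.00000000e+00,  0.00000000e+00,  0.00000000e+00,
         1.00000000e+00]])}
```

View pics/scene0.png

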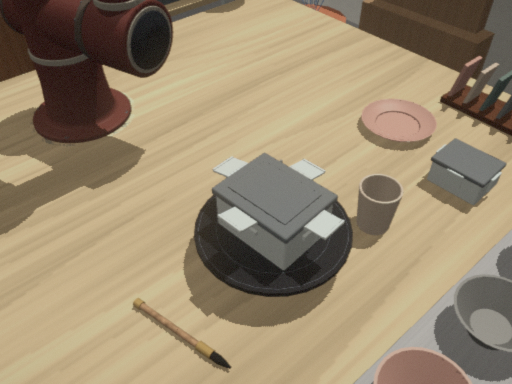

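View pics/side0.png

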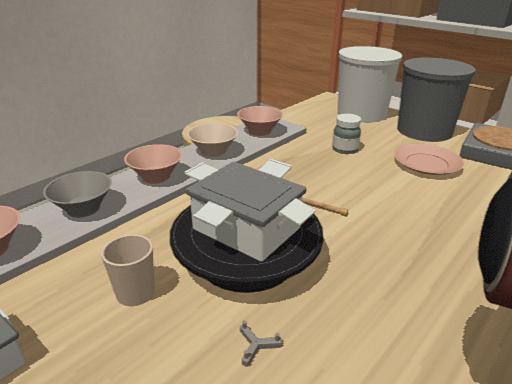

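The scene view shows the box at about (275,205) with white clips at (232,167), (310,170), (240,218) and (323,224). The side view shows the same box at (247,205). I'll measure it from the depth in both views.

```bash
cat > h.py <<'E'
import numpy as np, cv2
from station import ctrl, optics
from scipy.spatial.transform import Rotation as R
def cloud(n,f=None):
    c=optics.camera_params(n)
    if f: z=np.load(f); p,d=z["p"],z["d"]
    else:
        if n=="wrist": o=ctrl.get_obs()
        p,d=optics.get_image(n)
    if n=="wrist":
        T=np.eye(4);T[:3,:3]=R.from_rotvec(o["tool_rot"]).as_matrix();T[:3,3]=o["tool_pos"];E=T@c["tool_from_camera"]
    else: E=c["extrinsics"]
    v,u=np.mgrid[:384,:512]; K=c["mtx"]
    P=np.stack([(u-K[0,2])/K[0,0]*d,(v-K[1,2])/K[1,1]*d,d],-1)@E[:3,:3].T+E[:3,3]
    ok=(d>0)
    return P[ok],p[ok].astype(int)
E
python3 - <<'E'
from h import *
for n in("scene","side"):
    P,C=cloud(n,f"pics/{n}0.npz")
    m=(P[:,2]>.11)&(P[:,2]<.17)&(np.hypot(P[:,0]-.6,P[:,1])<.3)
    # lid: dark, z~.14
    L=m&(abs(P[:,2]-.14)<.006)&(C.max(1)<130)
    if n=="scene":
        c0=np.median(P[L],0)
    L&=np.hypot(*(P[:,:2]-c0[:2]).T)<.12
    r=cv2.minAreaRect((P[L][:,:2]*1000).astype(np.float32)); print(n,"lid",r,L.sum(),np.median(P[L][:,2]))
    W=m&(C.min(1)>150)&(np.hypot(*(P[:,:2]-c0[:2]).T)<.14)
    g=P[W]
    a=r[2]; 
    if r[1][0]<r[1][1]: a-=90   # long side dir
    a=np.radians((a+90)%180-90); print("long axis deg",np.degrees(a))
    c=np.array(r[0])/1000; e=np.array([np.cos(a),np.sin(a)]); f=np.array([-e[1],e[0]])
    l=np.c_[(g[:,:2]-c)@e,(g[:,:2]-c)@f,g[:,2]]
    for nm,k,s,h in(("near",0,-1,.077),("left",1,1,.062),("far",0,1,.077),("right",1,-1,.062)):
        q=l[(s*l[:,k]>h)&(abs(l[:,1-k])<.03)]
        if len(q)<5: print(nm,len(q));continue
        rr=s*q[:,k]; pf=np.polyfit(rr,q[:,2],1)
        print(nm,len(q),"r max",np.percentile(rr,98).round(4),"lat",np.percentile(q[:,1-k],[3,97]).round(4),"z at hinge,end",np.polyval(pf,[h,h+.034]).round(4))
E
```

```text
scene lid ((595.0560913085938, 32.820430755615234), (183.61386108398438, 152.63912963867188), 4.510467052459717) 5561 0.13953803515345437
long axis deg 4.510467052459717
near 291 r max 0.1293 lat [-0.0037  0.0283] z at hinge,end [0.14  0.133]
left 275 r max 0.1145 lat [-0.0289  0.0004] z at hinge,end [0.1395 0.1332]
far 171 r max 0.091 lat [-0.0006  0.0289] z at hinge,end [0.1367 0.1433]
right 150 r max 0.0751 lat [-0.0289  0.003 ] z at hinge,end [0.14   0.1527]
side lid ((591.681884765625, 53.47678756713867), (184.76870727539062, 117.22126770019531), 4.578812599182129) 3808 0.1402166879390412
long axis deg 4.578812599182129
near 491 r max 0.1282 lat [-0.0241  0.0172] z at hinge,end [0.1399 0.1331]
left 343 r max 0.0933 lat [-0.029  0.002] z at hinge,end [0.1359 0.13  ]
far 146 r max 0.0921 lat [-0.0215  0.0203] z at hinge,end [0.1374 0.1422]
right 280 r max 0.0964 lat [-0.0289  0.004 ] z at hinge,end [0.1361 0.1446]
```

The lid rectangle is contaminated by other pixels, so I'll look at a top-down map.

```bash
python3 - <<'E'
from h import *
out=[]
for n in("scene","side"):
    P,C=cloud(n,f"pics/{n}0.npz")
    m=(P[:,2]>.115)&(P[:,2]<.17)&(abs(P[:,0]-.59)<.13)&(abs(P[:,1]-.035)<.13)
    im=np.full((520,390,3),(80,0,80),np.uint8)
    # up = +x, left = +y ; 1.5 px/mm
    for p,c in zip(P[m],C[m]):
        u=int((.165-p[1])*1500);v=int((.72-p[0])*1500)
        if 0<=u<390 and 0<=v<390: cv2.rectangle(im,(u,v),(u+1,v+1),[int(x) for x in c[::-1]],-1)
    out.append(im[:390])
cv2.imwrite("pics/top.png",np.hstack(out))
E
```

```text
(no output)
```

View pics/top.png

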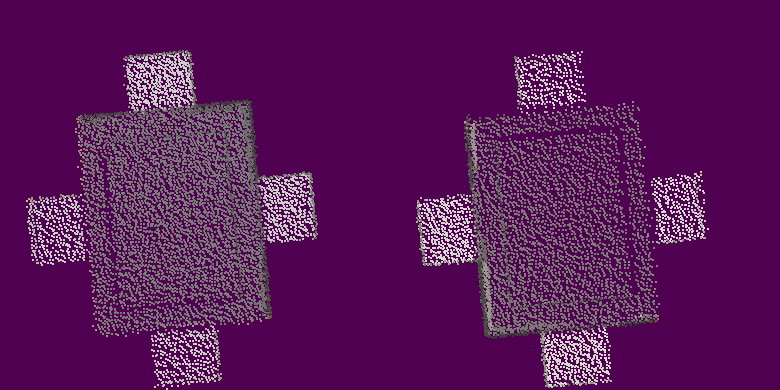

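The map shows the box turned a few degrees, with clips cleanly visible on all four sides. I'll fit the pose and each clip's plane from those clip points.

```bash
cat > fit.py <<'E'
from h import *
from scipy.optimize import minimize
def run(srcs,verbose=True):
    res=[]
    for n,f in srcs:
        P,C=cloud(n,f)
        m=(abs(P[:,2]-.14)<.004)&(C.max(1)<150)&(np.hypot(P[:,0]-.587,P[:,1]-.05)<.098)
        # lid rectangle from a cleaned occupancy map, 1 px = 1 mm
        im=np.zeros((300,300),np.uint8)
        q=P[m]; im[((q[:,0]-.44)*1000).astype(int),((q[:,1]+.1)*1000).astype(int)]=255
        im=cv2.morphologyEx(cv2.morphologyEx(im,cv2.MORPH_CLOSE,np.ones((7,7))),cv2.MORPH_OPEN,np.ones((61,61)))
        v,u=np.nonzero(im); r=cv2.minAreaRect(np.c_[v+440,u-100].astype(np.float32))
        a=r[2]if r[1][0]>r[1][1] else r[2]-90
        a=(a+90)%180-90
        c=np.array(r[0])/1000; print(n,"lid c",c.round(4),"size",np.round(r[1],1),"deg",round(a,2))
        res.append((P,C,c,a))
    return res
if __name__=="__main__":
    for P,C,c,a in run([(n,f"pics/{n}0.npz")for n in("scene","side")]):
        a=np.radians(a); e=np.array([np.cos(a),np.sin(a)]);f=np.array([-e[1],e[0]])
        g=P[(C.min(1)>150)&(P[:,2]>.11)&(P[:,2]<.17)]
        l=np.c_[(g[:,:2]-c)@e,(g[:,:2]-c)@f,g[:,2]]
        for nm,k,s,h in(("near",0,-1,.077),("left",1,1,.062),("far",0,1,.077),("right",1,-1,.062)):
            q=l[(s*l[:,k]>h+.006)&(s*l[:,k]<h+.04)&(abs(l[:,1-k])<.04)]
            rr=s*q[:,k]; pf=np.polyfit(rr,q[:,2],1)
            print(nm,len(q),"rmax-h",(np.percentile(rr,99)-h).round(4),"lat",np.percentile(q[:,1-k],[1,99]).round(4),"outer z hinge,end",np.polyval(pf,[h,h+.034]).round(4))
E
python3 fit.py
```

```text
scene lid c [0.575  0.0485] size [115. 142.] deg 0.0
side lid c [0.571 0.052] size [116. 140.] deg 0.0
near 274 rmax-h 0.0349 lat [-0.0292  0.0142] outer z hinge,end [0.1361 0.129 ]
left 290 rmax-h 0.0356 lat [-0.0299  0.0134] outer z hinge,end [0.1361 0.13  ]
far 433 rmax-h 0.0331 lat [-0.011   0.0319] outer z hinge,end [0.1356 0.139 ]
right 343 rmax-h 0.0307 lat [-0.015   0.0286] outer z hinge,end [0.1359 0.1455]
near 345 rmax-h 0.0311 lat [-0.0329  0.0101] outer z hinge,end [0.1352 0.1291]
left 381 rmax-h 0.0322 lat [-0.0266  0.0171] outer z hinge,end [0.1355 0.1301]
far 271 rmax-h 0.0364 lat [-0.0149  0.0288] outer z hinge,end [0.136  0.1391]
right 306 rmax-h 0.0343 lat [-0.0117  0.0324] outer z hinge,end [0.1362 0.1445]
```

Fitted pose: box centre (0.574, 0.050), turned 5.45°. The hinge outer faces sit at z≈0.136, which matches the text. The clips lean about 78° (near), 80° (left), 95° (far) and 104° (right). Next I'll close the gripper, align tool x with the box and go to the near side.

```bash
python3 -m handwheel '[{"roll":0.111},{"roll":0.111},{"roll":0.111},{"tx":14,"ty":-32},{"tx":14,"ty":-32},{"tx":14,"ty":-32},{"tx":14,"ty":-32},{"tx":14,"ty":-32},{"tx":14,"ty":-32},{"tx":14,"ty":-32},{"tx":14,"ty":-32},{"tx":14,"ty":-32}]' 0
python3 -m handwheel '[{"tx":14,"ty":-32},{"tx":14,"ty":-32},{"tx":14,"ty":-32},{"tx":14,"ty":-32},{"tx":14,"ty":-32},{"tx":14,"ty":-32},{"tx":14,"ty":-32},{"tx":14,"ty":-32},{"tx":14,"ty":-32},{},{}]'
cat > rel.py <<'E'
from h import *
c=np.array([.574,.050]);a=np.radians(5.45);e=np.array([np.cos(a),np.sin(a)]);f=np.array([-e[1],e[0]])
o=ctrl.get_obs();M=R.from_rotvec(o["tool_rot"]).as_matrix();p=o["tool_pos"]
print("t",o["t"],"z",p[2].round(4),"e,f mm",((p[:2]-c)@e*1e3).round(1),((p[:2]-c)@f*1e3).round(1),"toolx deg rel box",np.degrees(np.arctan2(M[1,0],M[0,0])-a).round(2),"F",o["contact_force"].round(1),"q6",o["q"][5].round(2),"open",o["opening"])
E
python3 rel.py
python3 - <<'E'
from h import *
for n in("side",):
    p,d=optics.get_image(n); cv2.imwrite(f"pics/{n}1.png",cv2.cvtColor(p,cv2.COLOR_RGB2BGR))
E
```

```text
t 0.1 z 0.1977 e,f mm -371.0 -585.0 toolx deg rel box 19.17 F [ 0.5 -0.3  0.6] q6 -0.12 open 0.0853631323492619$[0]: bad value
$[0]: bad value
```

View pics/side1.png

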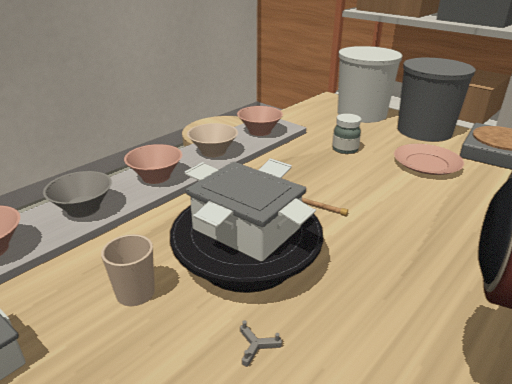

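The picture is unchanged because the rows were refused. Each row apparently needs all four keys, so I'll retry that way.

```bash
python3 -m handwheel '[{"tx":0,"ty":0,"tz":0,"roll":0.111},{"tx":0,"ty":0,"tz":0,"roll":0.111},{"tx":0,"ty":0,"tz":0,"roll":0.111},{"tx":14,"ty":-32,"tz":0,"roll":0},{"tx":14,"ty":-32,"tz":0,"roll":0},{"tx":14,"ty":-32,"tz":0,"roll":0},{"tx":14,"ty":-32,"tz":0,"roll":0},{"tx":14,"ty":-32,"tz":0,"roll":0},{"tx":14,"ty":-32,"tz":0,"roll":0}]' 0 && python3 rel.py
```

```text
t: 0.9
tool_pos: [0.3255, -0.3671, 0.1983]
tool_rot: [-3.137, -0.151, 0.0]
contact_force: [0.2, 0.4, 0.7]
opening: 0.0004
grip_force: 0.0
t 0.9 z 0.1983 e,f mm -287.0 -391.7 toolx deg rel box 0.06 F [0.2 0.4 0.7] q6 0.48 open 0.0003634323686564765
```

```bash
python3 -m handwheel '[{"tx":14.4,"ty":-32.7,"tz":0,"roll":0},{"tx":14.4,"ty":-32.7,"tz":0,"roll":0},{"tx":14.4,"ty":-32.7,"tz":0,"roll":0},{"tx":14.4,"ty":-32.7,"tz":0,"roll":0},{"tx":14.4,"ty":-32.7,"tz":0,"roll":0},{"tx":14.4,"ty":-32.7,"tz":0,"roll":0},{"tx":14.4,"ty":-32.7,"tz":0,"roll":0},{"tx":14.4,"ty":-32.7,"tz":0,"roll":0},{"tx":14.4,"ty":-32.7,"tz":0,"roll":0},{"tx":14.4,"ty":-32.7,"tz":0,"roll":0},{"tx":14.4,"ty":-32.7,"tz":0,"roll":0},{"tx":14.4,"ty":-32.7,"tz":0,"roll":0}]' && python3 rel.py
python3 - <<'E'
from h import *
ims=[]
for n in("side","scene"):
    p,d=optics.get_image(n); ims.append(p[60:340,100:420])
cv2.imwrite(f"pics/two1.png",cv2.cvtColor(np.hstack(ims),cv2.COLOR_RGB2BGR))
E
```

```text
t: 1.9
tool_pos: [0.4595, 0.0402, 0.1987]
tool_rot: [3.138, 0.152, 0.0]
contact_force: [0.6, -0.9, -0.3]
opening: -0.0001
grip_force: 0.0
t 1.9 z 0.1987 e,f mm -114.9 1.1 toolx deg rel box 0.11 F [ 0.6 -0.9 -0.3] q6 1.4 open -0.0001436570711702467
```

View pics/two1.png

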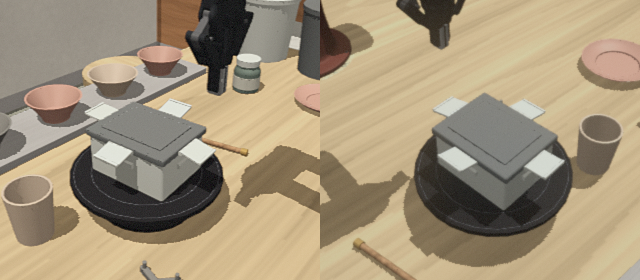

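The view shows the closed fingertip, at about (215,85) in the left crop and (440,45) in the right, above and just outside the near clip. I'll descend and sweep it along an arc.

```bash
python3 -m handwheel '[{"tx":0,"ty":1,"tz":22,"roll":0},{"tx":0,"ty":0,"tz":24,"roll":0},{"tx":0,"ty":0,"tz":16,"roll":0},{"tx":0.4,"ty":0,"tz":5,"roll":0},{"tx":1,"ty":0,"tz":5,"roll":0},{"tx":1.5,"ty":0,"tz":5,"roll":0},{"tx":2,"ty":0,"tz":4,"roll":0},{"tx":2.7,"ty":0,"tz":4,"roll":0},{"tx":3.5,"ty":0,"tz":4,"roll":0},{"tx":3.6,"ty":0,"tz":2,"roll":0}]' && python3 rel.py
```

```text
t: 2.83
tool_pos: [0.4748, 0.0387, 0.1077]
tool_rot: [3.138, 0.152, 0.0]
contact_force: [-0.1, 0.3, -0.4]
opening: -0.0002
grip_force: 0.0
t 2.8333 z 0.1077 e,f mm -99.9 -1.8 toolx deg rel box 0.09 F [-0.1  0.3 -0.4] q6 1.4 open -0.0001621982774503404
```

```bash
python3 -m handwheel '[{"tx":2.5,"ty":0,"tz":1,"roll":0},{"tx":2,"ty":0,"tz":0.5,"roll":0},{"tx":2,"ty":0,"tz":0.5,"roll":0}]' && python3 rel.py
```

```text
t: 3.08
tool_pos: [0.4811, 0.0394, 0.1059]
tool_rot: [3.138, 0.152, 0.0]
contact_force: [-0.2, -1.0, 0.4]
opening: -0.0001
grip_force: 0.0
t 3.0833 z 0.1059 e,f mm -93.4 -1.7 toolx deg rel box 0.1 F [-0.2 -1.   0.4] q6 1.4 open -0.0001275223085383425
```

```bash
python3 -m handwheel '[{"tx":1,"ty":0,"tz":0,"roll":0},{"tx":0.8,"ty":0,"tz":0,"roll":0},{"tx":0,"ty":0,"tz":0,"roll":0}]' && python3 rel.py; python3 -m handwheel '[{"tx":1,"ty":0,"tz":0,"roll":0},{"tx":0,"ty":0,"tz":0,"roll":0}]'|grep contact; python3 rel.py
```

```text
t: 3.33
tool_pos: [0.4827, 0.0396, 0.106]
tool_rot: [3.138, 0.152, 0.0]
contact_force: [1.2, -0.1, -0.6]
opening: 0.0001
grip_force: 0.0
t 3.3333 z 0.106 e,f mm -91.8 -1.7 toolx deg rel box 0.1 F [ 1.2 -0.1 -0.6] q6 1.4 open 0.00011652342322782667
contact_force: [-0.6, -0.9, -0.0]
t 3.5 z 0.1059 e,f mm -90.9 -1.7 toolx deg rel box 0.1 F [-0.6 -0.9 -0. ] q6 1.4 open 0.000272684321334034
```

```bash
python3 - <<'E'
from h import *
p,d=optics.get_image("side"); p=cv2.resize(p[100:260,160:360],None,fx=4,fy=4,interpolation=cv2.INTER_CUBIC)[:600,:800]
cv2.imwrite("pics/c2.png",cv2.cvtColor(p,cv2.COLOR_RGB2BGR))
E
```

```text
(no output)
```

View pics/c2.png

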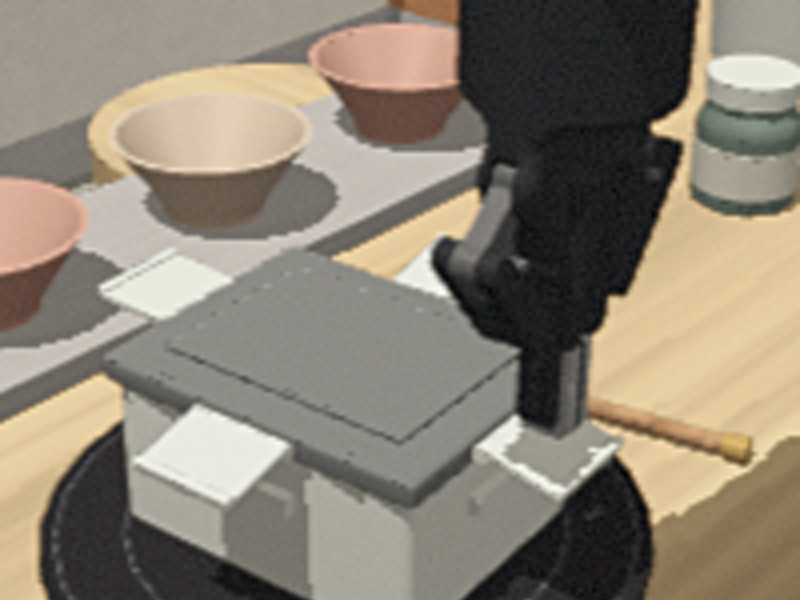

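The clip at about (545,455) still sticks out, and the fingertip at about (550,425) appears above it. I'll check this against the depth.

```bash
python3 - <<'E'
from h import *
c=np.array([.574,.050]);a=np.radians(5.45);e=np.array([np.cos(a),np.sin(a)]);f=np.array([-e[1],e[0]])
cp=optics.camera_params("side");E=cp["extrinsics"];K=cp["mtx"]
def proj(w):
    x=E[:3,:3].T@(np.array(w)-E[:3,3]);x=K@x;return ((x[:2]/x[2]-[160,100])*4).round()
print("TCP",proj(ctrl.get_obs()["tool_pos"]))
for d in(77,111):
  for l in(-22,22): print(d,l,proj([*(c-e*d/1e3+f*l/1e3),.132 if d==77 else .127]))
p,d=optics.get_image("side")
for u,v in((550,350),(550,400),(550,420),(535,410),(575,410),(560,455),(540,450),(500,445),(600,445),(560,480)):
    U=160+u//4;V=100+v//4;z=d[V,U];w=E[:3,:3]@np.array([(U-K[0,2])/K[0,0]*z,(V-K[1,2])/K[1,1]*z,z])+E[:3,3]
    print(u,v,p[V,U],((w[:2]-c)@e*1e3).round(1),((w[:2]-c)@f*1e3).round(1),w[2].round(4))
E
```

```text
TCP [542. 500.]
77 -22 [543. 404.]
77 22 [477. 457.]
111 -22 [622. 446.]
111 22 [558. 502.]
550 350 [24 26 26] -104.1 23.9 0.1873
550 400 [29 30 34] -97.3 9.9 0.1574
550 420 [16 22 19] -98.0 10.1 0.1496
535 410 [35 35 36] -90.3 8.5 0.1508
575 410 [93 92 88] -101.3 -0.5 0.1504
560 455 [157 155 145] -99.1 1.9 0.1322
540 450 [156 154 143] -92.7 5.3 0.1332
500 445 [235 237 225] -82.4 15.8 0.1364
600 445 [153 150 140] -106.7 -13.4 0.1306
560 480 [146 146 133] -107.6 15.8 0.1313
```

```bash
cat rel.py | head -3 > bx.py; cat > tip.py <<'E'
from h import *
c=np.array([.574,.050]);a=np.radians(5.45);e=np.array([np.cos(a),np.sin(a)]);f=np.array([-e[1],e[0]])
import sys
o=ctrl.get_obs();print("tcp",o["tool_pos"].round(4),"t",o["t"].round(2))
for n in("scene","side","wrist"):
    P,C=cloud(n)
    l=np.c_[(P[:,:2]-c)@e,(P[:,:2]-c)@f,P[:,2]]*1e3
    tc=np.r_[(o["tool_pos"][:2]-c)@e,(o["tool_pos"][:2]-c)@f]*1e3
    m=(np.hypot(*(l[:,:2]-tc).T)<35)&(l[:,2]>100)
    dk=m&(C.max(1)<110)&(l[:,0]<-78)
    if dk.any(): 
        z0=np.percentile(l[dk][:,2],1); q=l[dk&(l[:,2]<z0+15)]
        print(n,"dark n",dk.sum(),"z min",z0.round(1),"e",np.percentile(q[:,0],[2,98]).round(1),"f",np.percentile(q[:,1],[2,98]).round(1))
    L=(np.hypot(l[:,0],l[:,1])<40)&(l[:,2]>100)&(l[:,2]<200)
    if L.any(): print(n,"lid z",np.median(l[L][:,2]).round(1))
E
python3 tip.py
```

```text
Traceback (most recent call last):
  File "tip.py", line 4, in <module>
    o=ctrl.get_obs();print("tcp",o["tool_pos"].round(4),"t",o["t"].round(2))
                                                            ^^^^^^^^^^^^
AttributeError: 'float' object has no attribute 'round'
```

```bash
sed -i 's/o\["t"\].round(2)/o["t"]/' tip.py; python3 tip.py
```

```text
tcp [0.4835 0.0397 0.1059] t 3.6
scene dark n 1717 z min 146.1 e [-96.5 -79.7] f [-15.    4.5]
scene lid z 140.6
side dark n 3035 z min 146.0 e [-102.6  -85.2] f [-7.4 12.4]
side lid z 141.3
wrist dark n 15517 z min 146.2 e [-92.6 -79.6] f [-16.   10.6]
wrist lid z 140.7
```

All three cameras put the real fingertip at z≈0.146, 40 mm above the reported TCP. The wrist camera's lid height agrees with the reported pose, so the fingers are shorter than the TCP implies. I'll profile the gripper to check clearance over the lid.

```bash
cat > prof.py <<'E'
from h import *
c=np.array([.574,.050]);a=np.radians(5.45);e=np.array([np.cos(a),np.sin(a)]);f=np.array([-e[1],e[0]])
o=ctrl.get_obs();tc=np.r_[(o["tool_pos"][:2]-c)@e,(o["tool_pos"][:2]-c)@f,o["tool_pos"][2]]*1e3
A=[]
for n in("scene","side","wrist"):
    P,C=cloud(n); l=np.c_[(P[:,:2]-c)@e,(P[:,:2]-c)@f,P[:,2]]*1e3-tc
    A.append(l[(np.hypot(l[:,0],l[:,1])<75)])
print("z above TCP: n, e range, f range")
for z in range(38,180,6):
    r=[]
    for l in A:
        q=l[(l[:,2]>=z)&(l[:,2]<z+6)]
        r.append((len(q),*(np.percentile(q[:,:2],[2,98],axis=0).T.round().astype(int).ravel() if len(q)>8 else ())))
    print(z,r)
E
python3 prof.py
```

```text
z above TCP: n, e range, f range
38 [(42, np.int64(-5), np.int64(11), np.int64(-12), np.int64(12)), (46, np.int64(-12), np.int64(6), np.int64(-6), np.int64(12)), (262, np.int64(7), np.int64(12), np.int64(-13), np.int64(11))]
44 [(60, np.int64(-7), np.int64(11), np.int64(-13), np.int64(13)), (67, np.int64(-12), np.int64(5), np.int64(-5), np.int64(14)), (372, np.int64(6), np.int64(11), np.int64(-14), np.int64(12))]
50 [(55, np.int64(-7), np.int64(12), np.int64(-13), np.int64(13)), (61, np.int64(-12), np.int64(6), np.int64(-5), np.int64(14)), (411, np.int64(6), np.int64(12), np.int64(-14), np.int64(12))]
56 [(61, np.int64(-4), np.int64(11), np.int64(-14), np.int64(13)), (72, np.int64(-11), np.int64(6), np.int64(-6), np.int64(14)), (468, np.int64(6), np.int64(12), np.int64(-14), np.int64(12))]
62 [(46, np.int64(2), np.int64(11), np.int64(-13), np.int64(13)), (64, np.int64(-12), np.int64(7), np.int64(-6), np.int64(14)), (368, np.int64(7), np.int64(12), np.int64(-14), np.int64(12))]
68 [(34, np.int64(5), np.int64(13), np.int64(-14), np.int64(10)), (36, np.int64(-12), np.int64(5), np.int64(
[... 2415 characters left out ...]
0,)]
152 [(59, np.int64(-8), np.int64(12), np.int64(-38), np.int64(-21)), (101, np.int64(-12), np.int64(8), np.int64(16), np.int64(39)), (0,)]
158 [(92, np.int64(-10), np.int64(36), np.int64(-37), np.int64(-1)), (129, np.int64(-36), np.int64(12), np.int64(6), np.int64(39)), (0,)]
164 [(194, np.int64(-16), np.int64(37), np.int64(-37), np.int64(19)), (259, np.int64(-38), np.int64(22), np.int64(-7), np.int64(38)), (0,)]
170 [(216, np.int64(-14), np.int64(38), np.int64(-37), np.int64(18)), (277, np.int64(-37), np.int64(22), np.int64(-5), np.int64(38)), (0,)]
176 [(218, np.int64(-15), np.int64(38), np.int64(-37), np.int64(18)), (274, np.int64(-38), np.int64(23), np.int64(-5), np.int64(38)), (0,)]
```

The whole gripper sits 40 mm higher than the TCP suggests. The tip is ±11 × ±14 mm, slim enough for 30 mm above the tip and still clear of the lid higher up. I'll take tip = TCP z + 40 mm, back out and redo the arc lower.

```bash
python3 -m handwheel '[{"tx":-12,"ty":-1,"tz":0,"roll":0},{"tx":-12,"ty":-1,"tz":0,"roll":0},{"tx":0,"ty":0,"tz":9,"roll":0},{"tx":0.4,"ty":0,"tz":5,"roll":0},{"tx":1,"ty":0,"tz":5,"roll":0},{"tx":1.5,"ty":0,"tz":5,"roll":0},{"tx":2,"ty":0,"tz":4,"roll":0},{"tx":2.7,"ty":0,"tz":4,"roll":0},{"tx":3.5,"ty":0,"tz":4,"roll":0},{"tx":3.6,"ty":0,"tz":2,"roll":0},{"tx":3.5,"ty":0,"tz":2,"roll":0},{"tx":2,"ty":0,"tz":1,"roll":0}]' && python3 rel.py;  python3 -m handwheel '[{"tx":1,"ty":0,"tz":0,"roll":0},{"tx":1,"ty":0,"tz":0,"roll":0},{"tx":0,"ty":0,"tz":0,"roll":0}]' >/dev/null; python3 rel.py
```

```text
t: 4.9
tool_pos: [0.4797, 0.0413, 0.0643]
tool_rot: [-3.138, -0.152, 0.001]
contact_force: [-0.9, -0.4, 1.1]
opening: -0.0002
grip_force: 0.6
t 4.9 z 0.0643 e,f mm -94.7 0.3 toolx deg rel box 0.1 F [-0.9 -0.4  1.1] q6 1.41 open -0.00016747114082294598
t 5.15 z 0.0644 e,f mm -93.2 0.4 toolx deg rel box 0.1 F [-0.2 -1.3 -0.5] q6 1.41 open -0.00011162987194204309
```

```bash
python3 -m handwheel '[{"tx":1,"ty":0,"tz":0,"roll":0},{"tx":0,"ty":0,"tz":0,"roll":0}]' >/dev/null; python3 rel.py; python3 -m handwheel '[{"tx":1,"ty":0,"tz":0,"roll":0},{"tx":0,"ty":0,"tz":0,"roll":0}]' >/dev/null; python3 rel.py;python3 -m handwheel '[{"tx":1,"ty":0,"tz":0,"roll":0},{"tx":0,"ty":0,"tz":0,"roll":0}]' >/dev/null; python3 rel.py
```

```text
t 5.3167 z 0.0644 e,f mm -92.8 0.4 toolx deg rel box 0.1 F [-3.8 -0.5 -0.3] q6 1.41 open -0.00013404829959230648
t 5.4833 z 0.0643 e,f mm -92.7 0.4 toolx deg rel box 0.11 F [-7.3 -2.1  2.7] q6 1.41 open 0.0002220352684236016
t 5.65 z 0.0643 e,f mm -92.6 0.4 toolx deg rel box 0.11 F [-9.9 -1.6  4.8] q6 1.41 open 9.49031447428125e-05
```

The tip stopped dead at e=-92.7 (clip face about 4.7 mm out) as the force rose, so the clip is at its stop. I'll retreat and move over to the left side.

```bash
python3 -m handwheel '[{"tx":-12,"ty":0,"tz":0,"roll":0},{"tx":-10,"ty":0,"tz":-8,"roll":0},{"tx":0,"ty":0,"tz":-30,"roll":0},{"tx":0,"ty":0,"tz":-24,"roll":0},{"tx":28,"ty":-25,"tz":0,"roll":0},{"tx":28,"ty":-25,"tz":0,"roll":0},{"tx":28,"ty":-25,"tz":0,"roll":0},{"tx":28,"ty":-25,"tz":0,"roll":0}]' && python3 rel.py
python3 -m handwheel '[{"tx":0,"ty":0,"tz":0,"roll":-0.121},{"tx":0,"ty":0,"tz":0,"roll":-0.121},{"tx":0,"ty":0,"tz":0,"roll":-0.121},{"tx":0,"ty":0,"tz":0,"roll":-0.121},{"tx":0,"ty":0,"tz":0,"roll":-0.121},{"tx":0,"ty":0,"tz":0,"roll":-0.121},{"tx":0,"ty":0,"tz":0,"roll":-0.121},{"tx":0,"ty":0,"tz":0,"roll":-0.121},{"tx":0,"ty":0,"tz":0,"roll":-0.121},{"tx":0,"ty":0,"tz":0,"roll":-0.121},{"tx":0,"ty":0,"tz":0,"roll":-0.121},{"tx":0,"ty":0,"tz":0,"roll":-0.121}]' >/dev/null; python3 rel.py
cat > clips.py <<'E'
from h import *
c=np.array([.574,.050]);a=np.radians(5.45);e=np.array([np.cos(a),np.sin(a)]);f=np.array([-e[1],e[0]])
for n in("scene","side"):
    P,C=cloud(n); l=np.c_[(P[:,:2]-c)@e,(P[:,:2]-c)@f,P[:,2]]*1e3
    l=l[(C.min(1)>90)]
    for nm,k,s,h in(("near",0,-1,77),("left",1,1,62),("far",0,1,77),("right",1,-1,62)):
        q=l[(abs(l[:,1-k])<18)&(abs(s*l[:,k]-h-18)<30)&(l[:,2]>99)&(l[:,2]<155)]; d=s*q[:,k]-h
        print(n,nm,"points out of d>9:",(d>9).sum(), "by z band d median:",[(z,len(x),np.median(x).round(1)) for z in(99,106,113,120) for x in[d[(q[:,2]>=z)&(q[:,2]<z+7)]] if len(x)>3])
E
python3 clips.py
```

```text
t: 6.32
tool_pos: [0.5667, 0.1516, 0.1281]
tool_rot: [-3.137, -0.151, -0.007]
contact_force: [-0.5, -0.4, -0.1]
opening: -0.0
grip_force: 0.0
t 6.3167 z 0.1281 e,f mm 2.4 101.8 toolx deg rel box 0.08 F [-0.5 -0.4 -0.1] q6 1.61 open -3.872884007958539e-05
t 7.3167 z 0.1276 e,f mm 1.1 100.6 toolx deg rel box 83.63 F [ 0.1  0.1 -0.7] q6 0.15 open 0.0001118776817477256
scene near points out of d>9: 0 by z band d median: []
scene left points out of d>9: 207 by z band d median: []
scene far points out of d>9: 363 by z band d median: [(99, 23, np.float64(-2.1)), (106, 46, np.float64(-4.6)), (113, 8, np.float64(-7.3))]
scene right points out of d>9: 311 by z band d median: [(99, 24, np.float64(-3.0)), (106, 42, np.float64(-5.2)), (113, 9, np.float64(-7.4))]
side near points out of d>9: 0 by z band d median: [(99, 65, np.float64(3.6)), (106, 62, np.float64(3.2)), (113, 58, np.float64(3.2)), (120, 55, np.float64(3.4))]
side left points out of d>9: 331 by z band d median: [(99, 31, np.float64(-3.4)), (106, 57, np.float64(-4.8)), (113, 26, np.float64(-7.7)), (120, 11, np.float64(31.9))]
side far points out of d>9: 0 by z band d median: []
side right points out of d>9: 198 by z band d median: []
```

The near clip now hangs flat (face 3.4 mm out at every height). Left clip next.

```bash
python3 -m handwheel '[{"tx":0,"ty":-1,"tz":15,"roll":-0.112},{"tx":0,"ty":0,"tz":15,"roll":0},{"tx":-0.4,"ty":0,"tz":5,"roll":0},{"tx":-1,"ty":0,"tz":5,"roll":0},{"tx":-1.5,"ty":0,"tz":5,"roll":0},{"tx":-2,"ty":0,"tz":4,"roll":0},{"tx":-2.7,"ty":0,"tz":4,"roll":0},{"tx":-3.5,"ty":0,"tz":4,"roll":0},{"tx":-3.6,"ty":0,"tz":3,"roll":0},{"tx":-3.5,"ty":0,"tz":3,"roll":0},{"tx":-2,"ty":0,"tz":1,"roll":0},{"tx":-1,"ty":0,"tz":0,"roll":0}]' >/dev/null; python3 rel.py;  python3 -m handwheel '[{"tx":-1,"ty":0,"tz":0,"roll":0},{"tx":-0.5,"ty":0,"tz":0,"roll":0},{"tx":0,"ty":0,"tz":0,"roll":0}]' >/dev/null; python3 rel.py
```

```text
t 8.4167 z 0.0622 e,f mm -1.5 79.1 toolx deg rel box 89.67 F [-0.1  1.  -0.8] q6 0.01 open -0.00021340163685445605
t 8.6667 z 0.0625 e,f mm -1.5 78.1 toolx deg rel box 89.71 F [-0.6  2.4 -1.5] q6 0.0 open 0.0001954266065901584
```

```bash
python3 -m handwheel '[{"tx":-1,"ty":0,"tz":0,"roll":0},{"tx":0,"ty":0,"tz":0,"roll":0}]' >/dev/null; python3 rel.py; python3 -m handwheel '[{"tx":-1,"ty":0,"tz":0,"roll":0},{"tx":0,"ty":0,"tz":0,"roll":0}]' >/dev/null; python3 rel.py;python3 -m handwheel '[{"tx":-1,"ty":0,"tz":0,"roll":0},{"tx":0,"ty":0,"tz":0,"roll":0}]' >/dev/null; python3 rel.py
```

```text
t 8.8333 z 0.0625 e,f mm -1.5 77.9 toolx deg rel box 89.71 F [-0.2  5.4 -2.3] q6 0.0 open 0.00022685284376605905
t 9.0 z 0.0625 e,f mm -1.5 77.9 toolx deg rel box 89.71 F [-1.1  7.5 -1.5] q6 -0.0 open 0.00016751952884460313
t 9.1667 z 0.0626 e,f mm -1.5 77.8 toolx deg rel box 89.71 F [-0.7  9.5 -1.9] q6 -0.0 open 0.00041688580868254376
```

```bash
python3 -m handwheel '[{"tx":12,"ty":0,"tz":0,"roll":0},{"tx":8,"ty":0,"tz":-8,"roll":0},{"tx":0,"ty":0,"tz":-30,"roll":0},{"tx":0,"ty":0,"tz":-27,"roll":0},{"tx":-24,"ty":29,"tz":0,"roll":0},{"tx":-24,"ty":29,"tz":0,"roll":0},{"tx":-24,"ty":29,"tz":0,"roll":0},{"tx":-24,"ty":29,"tz":0,"roll":0}]'>/dev/null;  python3 rel.py
python3 -m handwheel '[{"tx":0,"ty":0,"tz":0,"roll":0.121},{"tx":0,"ty":0,"tz":0,"roll":0.121},{"tx":0,"ty":0,"tz":0,"roll":0.121},{"tx":0,"ty":0,"tz":0,"roll":0.121},{"tx":0,"ty":0,"tz":0,"roll":0.121},{"tx":0,"ty":0,"tz":0,"roll":0.121},{"tx":0,"ty":0,"tz":0,"roll":0.121},{"tx":0,"ty":0,"tz":0,"roll":0.121},{"tx":0,"ty":0,"tz":0,"roll":0.121},{"tx":0,"ty":0,"tz":0,"roll":0.121},{"tx":0,"ty":0,"tz":0,"roll":0.121},{"tx":0,"ty":0,"tz":0,"roll":0.121}]' >/dev/null; python3 rel.py; python3 clips.py | grep left
```

```text
t 9.8333 z 0.1296 e,f mm 116.3 -2.7 toolx deg rel box 89.75 F [ 0.1 -0.1  0.7] q6 -0.11 open -3.139288071898205e-05
t 10.8333 z 0.129 e,f mm 115.0 -1.7 toolx deg rel box 6.19 F [-0.4 -0.4 -0.8] q6 1.35 open -6.70413085154608e-05
scene left points out of d>9: 0 by z band d median: []
side left points out of d>9: 0 by z band d median: [(99, 84, np.float64(4.0)), (106, 74, np.float64(3.2)), (113, 78, np.float64(3.2)), (120, 76, np.float64(3.2))]
```

```bash
python3 -m handwheel '[{"tx":0,"ty":-1.7,"tz":14,"roll":0.109},{"tx":0,"ty":0,"tz":12,"roll":0},{"tx":0,"ty":0,"tz":6,"roll":0},{"tx":-0.4,"ty":0,"tz":5,"roll":0},{"tx":-1,"ty":0,"tz":5,"roll":0},{"tx":-1.5,"ty":0,"tz":5,"roll":0},{"tx":-2,"ty":0,"tz":4,"roll":0},{"tx":-2.7,"ty":0,"tz":4,"roll":0},{"tx":-3.5,"ty":0,"tz":4,"roll":0},{"tx":-3.6,"ty":0,"tz":3,"roll":0},{"tx":-3.5,"ty":0,"tz":3,"roll":0},{"tx":-2,"ty":0,"tz":1,"roll":0}]' >/dev/null; python3 rel.py;  python3 -m handwheel '[{"tx":-1,"ty":0,"tz":0,"roll":0},{"tx":-1,"ty":0,"tz":0,"roll":0},{"tx":0,"ty":0,"tz":0,"roll":0}]' >/dev/null; python3 rel.py
```

```text
t 11.9333 z 0.0613 e,f mm 93.8 -0.1 toolx deg rel box 0.27 F [6.2 1.2 2.7] q6 1.45 open -0.00011085205678969175
t 12.1833 z 0.0616 e,f mm 93.9 -0.1 toolx deg rel box 0.26 F [ 8.8  0.  -5. ] q6 1.45 open 9.54988410631523e-05
```

```bash
python3 -m handwheel '[{"tx":-1,"ty":0,"tz":0,"roll":0},{"tx":0,"ty":0,"tz":0,"roll":0}]' >/dev/null; python3 rel.py
python3 -m handwheel '[{"tx":12,"ty":0,"tz":0,"roll":0},{"tx":8,"ty":0,"tz":-8,"roll":0},{"tx":0,"ty":0,"tz":-30,"roll":0},{"tx":0,"ty":0,"tz":-30,"roll":0},{"tx":-28,"ty":25,"tz":0,"roll":0},{"tx":-28,"ty":25,"tz":0,"roll":0},{"tx":-28,"ty":25,"tz":0,"roll":0},{"tx":-28,"ty":25,"tz":0,"roll":0}]' >/dev/null; python3 rel.py; python3 clips.py
```

```text
t 12.35 z 0.0617 e,f mm 93.9 -0.1 toolx deg rel box 0.26 F [11.   1.8 -8. ] q6 1.45 open -0.00010032628560985913
t 13.0167 z 0.1296 e,f mm -2.3 -101.1 toolx deg rel box 0.32 F [ 0.2 -1.3  0.3] q6 1.26 open -0.0002046558982785387
scene near points out of d>9: 0 by z band d median: []
scene left points out of d>9: 0 by z band d median: []
scene far points out of d>9: 0 by z band d median: [(99, 63, np.float64(4.2)), (106, 63, np.float64(3.8)), (113, 57, np.float64(3.8)), (120, 51, np.float64(3.9))]
scene right points out of d>9: 246 by z band d median: [(99, 22, np.float64(-2.9)), (106, 47, np.float64(-5.1)), (113, 6, np.float64(-7.2))]
side near points out of d>9: 0 by z band d median: [(99, 60, np.float64(3.7)), (106, 69, np.float64(3.2)), (113, 64, np.float64(3.1)), (120, 58, np.float64(3.5))]
side left points out of d>9: 0 by z band d median: [(99, 84, np.float64(4.0)), (106, 76, np.float64(3.2)), (113, 80, np.float64(3.2)), (120, 76, np.float64(3.3))]
side far points out of d>9: 0 by z band d median: []
side right points out of d>9: 202 by z band d median: []
```

Three clips are down. Right clip: roll, then sweep.

```bash
python3 -m handwheel '[{"tx":0,"ty":0,"tz":0,"roll":-0.121},{"tx":0,"ty":0,"tz":0,"roll":-0.121},{"tx":0,"ty":0,"tz":0,"roll":-0.121},{"tx":0,"ty":0,"tz":0,"roll":-0.121},{"tx":0,"ty":0,"tz":0,"roll":-0.121},{"tx":0,"ty":0,"tz":0,"roll":-0.121},{"tx":0,"ty":0,"tz":0,"roll":-0.121},{"tx":0,"ty":0,"tz":0,"roll":-0.121},{"tx":0,"ty":0,"tz":0,"roll":-0.121},{"tx":0,"ty":0,"tz":0,"roll":-0.121},{"tx":0,"ty":0,"tz":0,"roll":-0.121},{"tx":0,"ty":0,"tz":0,"roll":-0.121}]' >/dev/null; python3 rel.py
python3 -m handwheel '[{"tx":0,"ty":0,"tz":0,"roll":-0.113},{"tx":1,"ty":1,"tz":14,"roll":0},{"tx":0,"ty":1,"tz":5,"roll":0},{"tx":0,"ty":0,"tz":5,"roll":0},{"tx":0,"ty":0,"tz":5,"roll":0},{"tx":0,"ty":0,"tz":4,"roll":0},{"tx":0.4,"ty":0,"tz":5,"roll":0},{"tx":1,"ty":0,"tz":5,"roll":0},{"tx":1.5,"ty":0,"tz":5,"roll":0},{"tx":2,"ty":0,"tz":4,"roll":0},{"tx":2.7,"ty":0,"tz":4,"roll":0}]' >/dev/null; python3 rel.py
```

```text
t 14.1167 z 0.1295 e,f mm -0.7 -100.1 toolx deg rel box 83.83 F [-0.2 -0.3  0.5] q6 -0.2 open -0.0002557584505915806
t 15.0333 z 0.0735 e,f mm 1.7 -92.0 toolx deg rel box 89.92 F [ 0.5 -0.4  1.7] q6 -0.29 open -0.00022414471750837583
```

```bash
python3 -m handwheel '[{"tx":3.5,"ty":0,"tz":4,"roll":0},{"tx":3.6,"ty":-1,"tz":3,"roll":0},{"tx":3.5,"ty":0,"tz":3,"roll":0},{"tx":2,"ty":0,"tz":1,"roll":0},{"tx":1,"ty":0,"tz":0,"roll":0}]' >/dev/null; python3 rel.py; python3 -m handwheel '[{"tx":1,"ty":0,"tz":0,"roll":0},{"tx":1,"ty":0,"tz":0,"roll":0},{"tx":0,"ty":0,"tz":0,"roll":0}]' >/dev/null; python3 rel.py; python3 -m handwheel '[{"tx":1,"ty":0,"tz":0,"roll":0},{"tx":0,"ty":0,"tz":0,"roll":0}]' >/dev/null; python3 rel.py
```

```text
t 15.45 z 0.0621 e,f mm 0.1 -78.7 toolx deg rel box 89.97 F [ 1.3 -6.4 -2.2] q6 -0.27 open 7.287429549198566e-05
t 15.7 z 0.0622 e,f mm 0.1 -78.6 toolx deg rel box 89.94 F [ 2.2 -9.  -3. ] q6 -0.27 open -0.00012177628779208008
t 15.8667 z 0.0622 e,f mm 0.1 -78.6 toolx deg rel box 89.93 F [  1.5 -12.2  -4. ] q6 -0.26 open -0.00038992100922477063
```

At the stop. I'll retreat clear of the box and verify.

```bash
python3 -m handwheel '[{"tx":-12,"ty":0,"tz":0,"roll":0},{"tx":-10,"ty":0,"tz":-8,"roll":0},{"tx":0,"ty":0,"tz":-30,"roll":0},{"tx":0,"ty":0,"tz":-30,"roll":0},{"tx":-25,"ty":0,"tz":-25,"roll":0},{"tx":-25,"ty":0,"tz":-25,"roll":0},{"tx":-25,"ty":-25,"tz":0,"roll":0},{"tx":-25,"ty":-25,"tz":0,"roll":0},{"tx":0,"ty":0,"tz":0,"roll":0}]' >/dev/null; python3 rel.py; python3 clips.py
python3 - <<'E'
from h import *
ims=[optics.get_image(n)[0][100:300,150:400] for n in("side","scene")]
cv2.imwrite("pics/end.png",cv2.cvtColor(cv2.resize(np.hstack(ims),None,fx=1.6,fy=1.6),cv2.COLOR_RGB2BGR))
E
```

```text
t 16.6167 z 0.1825 e,f mm -51.9 -201.2 toolx deg rel box 89.67 F [-0.2 -0.2 -0.8] q6 -0.5 open -0.0003010153562467643
scene near points out of d>9: 0 by z band d median: []
scene left points out of d>9: 0 by z band d median: []
scene far points out of d>9: 0 by z band d median: [(99, 66, np.float64(4.2)), (106, 60, np.float64(3.7)), (113, 50, np.float64(3.9)), (120, 47, np.float64(4.1))]
scene right points out of d>9: 0 by z band d median: [(99, 81, np.float64(3.9)), (106, 66, np.float64(3.5)), (113, 54, np.float64(3.4)), (120, 65, np.float64(3.5))]
side near points out of d>9: 0 by z band d median: [(99, 57, np.float64(3.8)), (106, 70, np.float64(3.2)), (113, 58, np.float64(3.3)), (120, 58, np.float64(3.5))]
side left points out of d>9: 0 by z band d median: [(99, 85, np.float64(4.2)), (106, 77, np.float64(3.3)), (113, 75, np.float64(3.2)), (120, 78, np.float64(3.3))]
side far points out of d>9: 0 by z band d median: []
side right points out of d>9: 0 by z band d median: []
```

View pics/end.png

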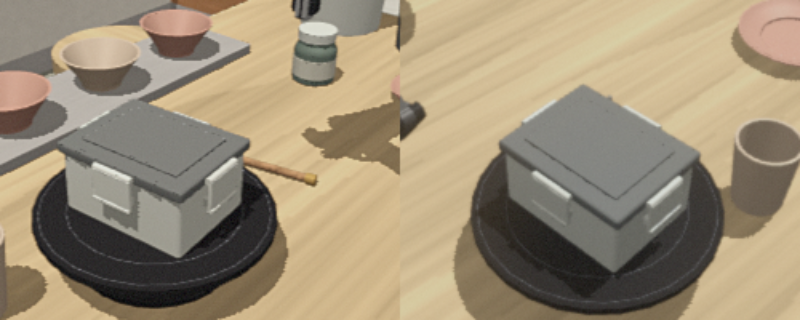

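All four clips hang flat: (115,185) and (225,185) in the left crop, (552,198) and (665,205) in the right. The arm is clear.

```bash
python3 -c "
from station import ctrl
print(ctrl.finish_job())"
```

```text
the job is handed in; nothing more can be done
None
```

All four clips (near, left, far, right) are flipped down and measured hanging flat against the box; I handed the job in at about 17 s with the arm clear and touching nothing.

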